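# Slide the sample frame home and close its keeper

### The arm

A 7-joint arm with a two-finger parallel gripper is mounted at the origin on the work surface. World frame = base frame: x ahead of the robot, y to its left, z up, the work surface at z = 0. Lengths are in m, angles in rad, forces in N, time in s.
With the tool pointing down it reaches from about 0.425 to 0.925 m from the base axis. Payload 6.8 kg.
Tool frame: the origin (TCP) lies on the front face of the gripper's body, between the roots of the fingers; the fingertips stand 73 mm ahead of it and the grasp point (between the pads) lies 54 mm ahead of it (env.nose_length is the distance from the TCP to the fingertips, in m); z points along the fingers, y is the direction in which the jaws open and shut (so a half turn about z gives the same grasp; the last joint's range is limited). The gripper opens to 85 mm and grips with 20 to 120 N. Pads are 22 mm wide; open, the fingers measure 114 mm over their backs; the gripper's body (76 mm by 85 mm) begins 54 mm behind the grasp point. The pads swing forward as they close: fully open they stand 13 mm farther back than shut.
Start: joints at [1.01, 0.477, 0.022, 1.555, -0.011, 1.109, -0.083], TCP at [0.295, -0.607, 0.304] pointing down, gripper open.
Joint ranges: [-2.96, 2.96], [-0.34, 2.1], [-1.41, 1.46], [0.24, 2.44], [-1.37, 4.51], [0.17, 1.92], [-2.96, 2.96]. Speed limits (rad/s): [2.39, 2.39, 3.14, 3.14, 3.14, 3.14, 3.14].

### API

Orientations are given as a unit quaternion [w, x, y, z].
In Python, from cell import env, kin, camera, calibration, job gives the robot as it stands. The module is installed in compiled form; this text tells all that it offers. Calls block until the motion is done:
- env.reach(position, orientation): joint-space move of the TCP to a pose.
- env.movel(position, velocity=0.15, rot=None, stop_force=None): straight line of the TCP; rot=None keeps the orientation; velocity is the mean speed in m/s. With stop_force (N) it stops when the force on the tool has changed by that much, and returns True; else False.
- env.goto_joints(angles): joint-space move.
- env.grip(opening, f_grip=None): finger opening in m; f_grip is the grip in N (None keeps the last); returns when the fingers have stopped.
- env.dwell(seconds).
- kin.inverse_kinematics(position, orientation): joint angles nearest the present ones, or None.
- env.get_state(): the state.
- camera(name): name is "side" or "top" or "wrist"; returns (picture, depth): 400x640x3 uint8, blue, green, red; 400x640 float32, m along the optical axis (not along the pixel's ray), 0 where there is no reading.
- calibration(name): a dict with "fx", "fy", "cx", "cy" (pixels), "rvec" (rotation vector, rad) and "tvec" (3), from world to camera coordinates, as OpenCV has them. Camera axes: x right, y down, z forward; pixel columns grow to the right and rows downward; lengths in m; the calibration is good to about 2 mm. A picture is of the moment at which its call begins: read the wrist's pose just before it. calibration takes no time and is no camera call; for the wrist camera it gives the pose at the moment of the call.
A pose or a line that the arm cannot do raises env.PlanningError and nothing moves.
- job.job_done(): hands the job in, once; it reports no verdict.
The state is a dict: "time": time; "qpos": joint angles; "joint_velocities": joint speeds; "joint_torque": joint torques, N m; "tcp_pos": TCP position; "orientation": TCP orientation; "force": force on the tool from outside, world axes, zero at the start; "torque": the same for the moment, N m; "opening": finger opening in m.
Only numpy, scipy, OpenCV 4.12 (cv2) and the standard library are available. Lean on these libraries where they do the work, as an engineer would, in place of code of your own. Each camera call takes 0.05 s, during which the arm holds its last target.

### The job

With the fingertips, push the wooden sample frame along the rails of the loading stage, towards the end where the keeper arm is, until it drops into the locating notches and lies level. Then push the stud of the keeper arm round until the arm lies right across the rear of the frame, against its stop. Do not lift or tip the frame, leave the other things on the bench and stage alone, and finish clear of everything.

Things in the scene. Friction and masses are not known exactly. Their poses are not given: they have to be found in the camera images.
- stage: Fixed loading stage: base plate 400 x 280 x 10 mm, origin under its centre on the bench, z up, +x = sliding direction. Two rails along x (x = -190 to 190 mm), |y| = 28 to 60 mm, tops 40 mm above the bench; open between them. Side walls, inner faces |y| = 62, tops at 54 mm. Each rail has two 8 mm deep notches, one in its inner and one in its outer half; no other end stop.
- frame: Loose wooden frame with glass plate, 150 (x) x 120 (y) x 24 mm, 0.4 to 0.7 kg. x axis along the stage's x; origin at its centre, level with the undersides of its four feet (10 mm high; the board is 10 to 24 mm above the origin). Sliding on the rails its origin is 40 mm above the bench; it drops 8 mm when its feet meet the notches, whose far walls then stop it firmly.
- frame_rear (a point): Centre of the frame's rear face, the one to push: at frame x = -75 mm, 17 mm above its origin. The board there spans 50 to 64 mm above the bench while sliding, 42 to 56 mm once dropped.
- seat (a point): Point fixed on the stage where the frame's origin lies once seated: stage x = 85 mm, y = 0, 32 mm above the bench. The feet have about 3 mm of play along x in the notches, so the rear face then stands at stage x = 7 to 13 mm.
- keeper (a joint): Keeper arm angle, rad, about a vertical pin. 0 = closed at its stop, pointing along the stage's +y across the rear of the seated frame; grows as it opens towards the stage's +x (1.57 = along +x; at most 2.0). Stays where left; about 1 N at the stud moves it. Arm 18 mm wide, 60 to 66 mm above the bench: passes 4 mm over a seated frame, strikes one not dropped.
- keeper_pivot (a point): The keeper arm's pin, at stage x = +30, y = -100 mm, 63 mm above the bench.
- keeper_stud (a point): Black upright stud near the keeper arm's free end, 90 mm from the pin; diameter 14 mm, from 66 to 98 mm above the bench. The point is on its axis, 82 mm above the bench. Push it sideways.
- weight: Bystander: small brass weight, diameter 30, 38 mm high, standing on the stage's base plate; origin under its centre.
- gauge_block: Bystander: steel block 45 x 22 x 28 mm on the stage's base plate; origin under its centre.
- red_bin: Bystander: open bin 100 x 130 x 55 mm; origin under its centre.
- spare_board: Bystander: wooden block 100 x 90 x 34 mm; origin under its centre.
- jar: Bystander: jar, diameter 52, 70 mm high; origin under its centre.
- screwdriver: Bystander: screwdriver lying on the bench.
- cup: Bystander: white mug, 80 mm high; origin under its centre.
There are look-alikes about, which are no part of the job. What is shaped like the frame but grey or turquoise is not meant.

How it is judged:
By the outcome, as a careful person would: the job done as asked, in the order asked, and still so for the second after the job is handed in, with the robot touching nothing.
It also fails if it takes over 58 s, if anything falls off the work surface, if the arm or the gripper's body presses on something with over 40 N, if the wrist force passes 120 N, or if a joint passes its speed limit or range.

## Working session

There is one attempt and no reset: what is moved stays moved. The work goes in short steps, each a Python script; the robot and the scene stay as the last script left them, time stands still between calls to the robot, and variables do not carry over. Pictures are saved under pics/ and viewed, and the job is handed in when it is done.

```bash
mkdir -p pics; ls
cat > h.py <<'E'
import numpy as np, cv2
from cell import env, kin, camera, calibration, job
def cal(n):
    c=calibration(n);R=cv2.Rodrigues(np.array(c["rvec"],float))[0];return c,R,np.array(c["tvec"],float).ravel()
def ray(n,u,v,z):
    "pixel -> world at height z"
    c,R,t=cal(n);d=R.T@np.array([(u-c["cx"])/c["fx"],(v-c["cy"])/c["fy"],1]);o=-R.T@t
    return o+d*(z-o[2])/d[2]
def deproj(n,u,v,d):
    c,R,t=cal(n);return R.T@(np.array([(u-c["cx"])/c["fx"],(v-c["cy"])/c["fy"],1])*d-t)
def proj(n,p):
    c,R,t=cal(n);q=R@np.array(p,float)+t;return c["fx"]*q[0]/q[2]+c["cx"],c["fy"]*q[1]/q[2]+c["cy"]
def snap(n,f):
    i,d=camera(n);cv2.imwrite("pics/"+f+".png",i);np.save("pics/"+f+".npy",d);return i,d
E
python3 - <<'E'
from h import *
snap("top","top0");snap("side","side0")
s=env.get_state();print(s["time"],s["tcp_pos"],s["orientation"],s["opening"],env.nose_length)
for n in("top","side"):
    c,R,t=cal(n);print(c["fx"],-R.T@t,R[2])
E
```

```text
pics
0.1 [ 0.29514826 -0.60661823  0.30304317] [-7.71493457e-04  9.74476343e-01  2.24488777e-01 -2.26793660e-04] 0.08548853676276916 0.0726
483.25667689479445 [ 0.32134783 -0.01316551  1.3747452 ] [ 0.12378768 -0.01319818 -0.99222095]
373.5578689938528 [-0.04928604  0.50524273  0.68668278] [ 0.57417926 -0.52791295 -0.62580036]
```

View pics/top0.png

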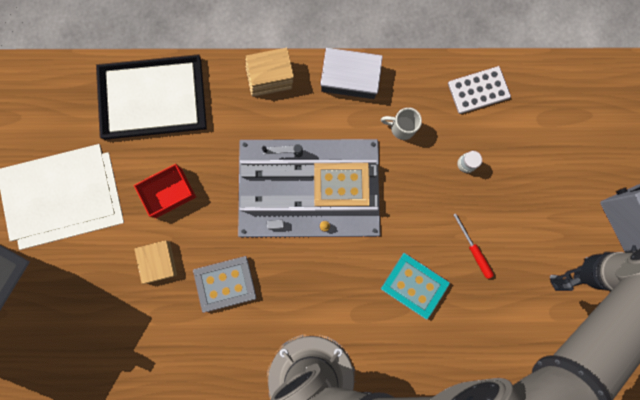

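View pics/side0.png

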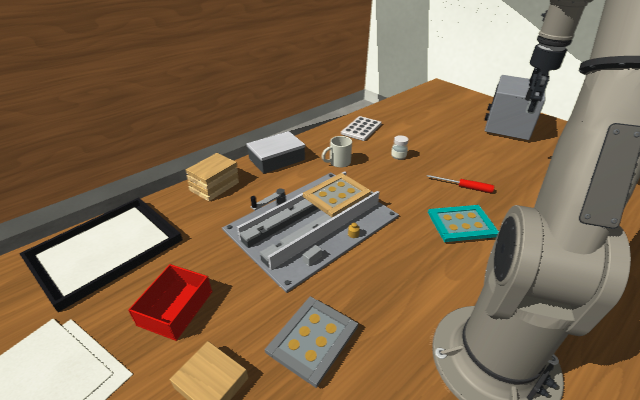

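Run:
```python
from h import *
i=cv2.imread("pics/top0.png");cv2.imwrite("pics/top0c.png",cv2.resize(i[130:245,230:390],None,fx=5,fy=5,interpolation=cv2.INTER_CUBIC))
i=cv2.imread("pics/side0.png");cv2.imwrite("pics/side0c.png",cv2.resize(i[165:295,215:405],None,fx=4,fy=4,interpolation=cv2.INTER_CUBIC))
```

```text
(no output)
```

View pics/top0c.png

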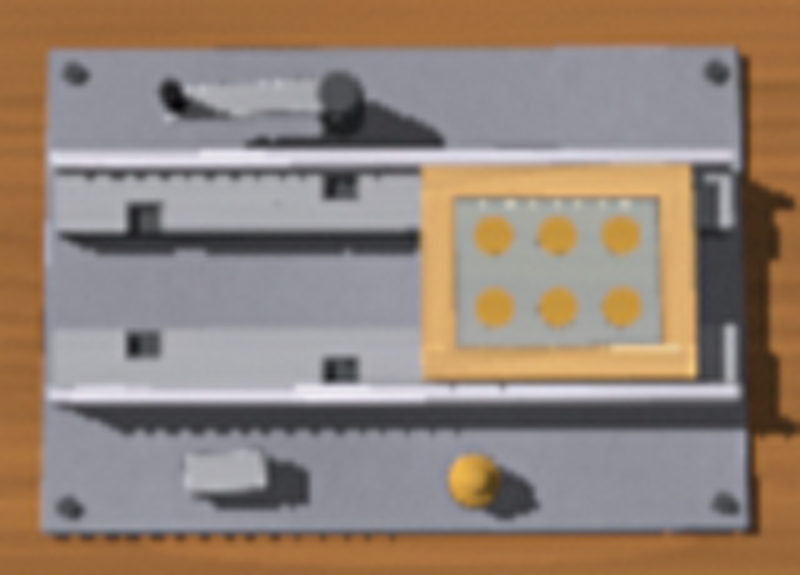

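View pics/side0c.png

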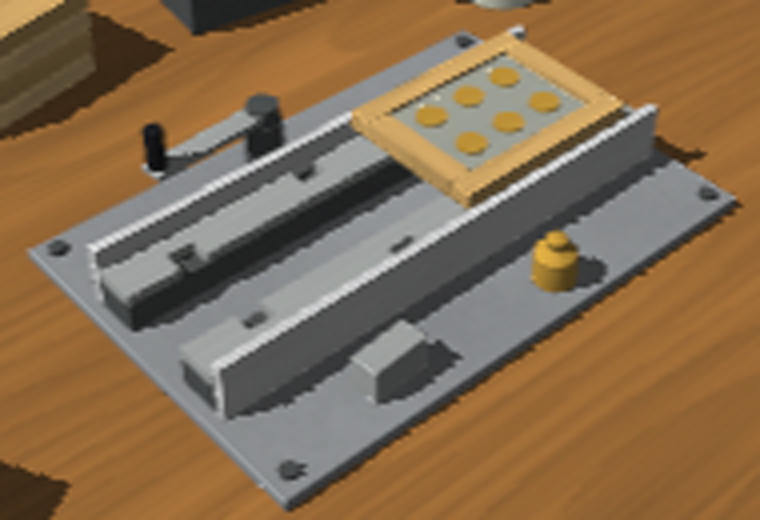

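Run:
```python
from h import *
P=lambda u,v,z:ray("top",230+(u+.5)/5-.5,130+(v+.5)/5-.5,z)
TL,TR,BR,BL=[P(u,v,.01) for u,v in((50,48),(740,46),(750,532),(40,532))]
for n,p in zip("TL TR BR BL".split(),(TL,TR,BR,BL)):print(n,p.round(4))
print([round(float(np.linalg.norm(a-b)),4) for a,b in((TL,TR),(BL,BR),(TL,BL),(TR,BR))])
c=(TL+TR+BL+BR)/4
a=(TL-TR)+(BL-BR);b=(BL-TL)+(BR-TR);yx=np.arctan2(a[1],a[0]);yy=np.arctan2(b[1],b[0])-np.pi/2
print("c",c,"yaw",np.degrees(yx),np.degrees(yy)%360)
yaw=yx; R=np.array([[np.cos(yaw),-np.sin(yaw)],[np.sin(yaw),np.cos(yaw)]])
S=lambda p:(R.T@(p[:2]-c[:2])).round(4)
print("bolts",[S(P(*q,.012)) for q in((75,73),(717,71),(725,503),(68,508))])
print("frame corners",[S(P(u,v,.064)) for u,v in((422,165),(695,165),(697,378),(422,378))])
print("post",S(P(342,90,.07)),"stud top",S(P(172,95,.098)))
print("notch",[S(P(u,v,.04)) for u,v in((145,217),(340,187),(143,345),(340,370))])
print("walls y",[S(P(u,v,.054)) for u,v in((400,156),(400,393))])
print("weight",S(P(474,480,.03)),"gauge",S(P(226,472,.038)))
```

```text
TL [0.6723 0.2007 0.01  ]
TR [ 0.671  -0.1982  0.01  ]
BR [ 0.3898 -0.1971  0.01  ]
BL [0.3933 0.2032 0.01  ]
[0.3989, 0.4003, 0.279, 0.2812]
c [0.53161263 0.00214925 0.01      ] yaw 89.64885584777149 89.63142594053278
bolts [array([ 0.1845, -0.1242]), array([-0.1857, -0.1253]), array([-0.186 ,  0.1243]), array([0.1844, 0.1262])]
frame corners [array([-0.0152, -0.0595]), array([-0.1661, -0.0593]), array([-0.1654,  0.0592]), array([-0.015 ,  0.0589])]
post [ 0.0288 -0.1004] stud top [ 0.1194 -0.091 ]
notch [array([ 0.1399, -0.0349]), array([ 0.0308, -0.0519]), array([0.1401, 0.0373]), array([0.0306, 0.0516])]
walls y [array([-0.003 , -0.0666]), array([-0.0029,  0.066 ])]
weight [-0.0439  0.1122] gauge [0.0936 0.1081]
```

```bash
cat >> h.py <<'E'
from scipy.spatial.transform import Rotation as Rn
C=np.array([0.5316,0.00215]);YAW=np.radians(89.64)
RS=np.array([[np.cos(YAW),-np.sin(YAW)],[np.sin(YAW),np.cos(YAW)]])
NOSE=env.nose_length
def W(x,y,ztip): p=C+RS@np.array([x,y]);return np.array([p[0],p[1],ztip+NOSE])
def S(p): return RS.T@(np.array(p)[:2]-C)
def quat(k,extra=0):
    "tool down, tool y along +-stage y; k=0/1"
    M=Rn.from_euler('z',YAW+np.pi*k+extra)*Rn.from_euler('x',np.pi);q=M.as_quat();return np.array([q[3],*q[:3]])
def st(m=""):
    s=env.get_state();print(m,round(s["time"],2),"stage",S(s["tcp_pos"]).round(4),"ztip",round(s["tcp_pos"][2]-NOSE,4),"F",(RS.T@s["force"][:2]).round(2),round(s["force"][2],2),"op",round(s["opening"],4))
E
python3 - <<'E'
from h import *
print(env.get_state()["qpos"])
for k in(0,1):
    for p in((-.21,0,.15),(.0,0,.047),(.14,-.1,.075),(.06,-.01,.075)):
        j=kin.inverse_kinematics(W(*p),quat(k));print(k,p,None if j is None else np.round(j,2))
E
```

```text
[ 1.00988776  0.4777264   0.02232722  1.55628951 -0.01151537  1.10931265
 -0.08309917]
0 (-0.21, 0, 0.15) [ 0.55  0.42 -0.37  1.87  0.19  0.88  0.09]
0 (0.0, 0, 0.047) [ 0.25  0.54 -0.46  2.01  0.38  0.67 -0.47]
0 (0.14, -0.1, 0.075) [ 0.06  0.66 -0.53  1.71  0.42  0.88 -0.66]
0 (0.06, -0.01, 0.075) [ 0.18  0.52 -0.52  1.96  0.37  0.75 -0.56]
1 (-0.21, 0, 0.15) [ 0.05  0.4   0.27  1.9  -0.14  0.85 -2.76]
1 (0.0, 0, 0.047) [-0.95  1.    1.26  2.09 -1.16  1.06 -2.21]
1 (0.14, -0.1, 0.075) [ 0.43  0.96 -1.19  1.69  0.96  1.2   2.12]
1 (0.06, -0.01, 0.075) [ 0.62  0.81 -1.19  1.94  0.89  1.05  2.16]
```

Run:
```python
from h import *
env.grip(0.0,20)
env.reach(W(-.205,0,.15),quat(0));st("above")
env.movel(W(-.205,0,.047),0.12);st("down")
snap("side","s1");snap("wrist","w1")
```

```text
above 2.6 stage [-0.207   0.0003] ztip 0.1501 F [-0.55  1.12] 0.44 op 0.0006
down 3.61 stage [-0.2051 -0.0005] ztip 0.0477 F [ 0.24 -0.76] 0.68 op 0.0
```

View pics/s1.png

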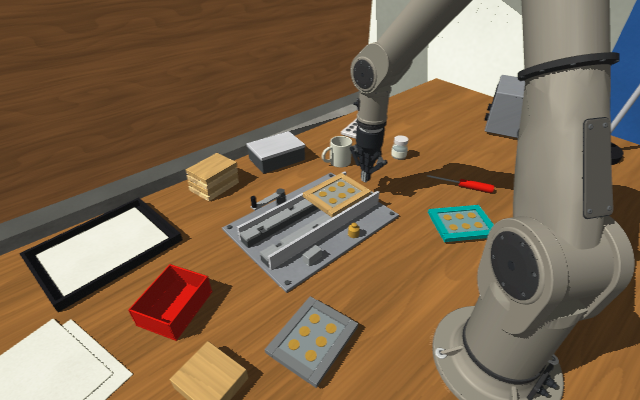

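View pics/w1.png

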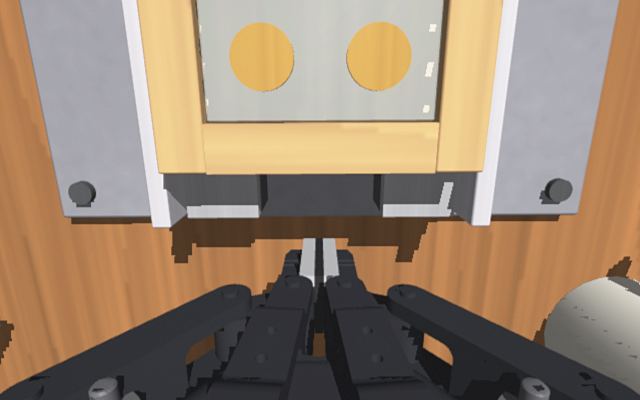

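The fingertips, at about (318,245) in the wrist view, are centred behind the wooden frame, whose rear edge runs along row 172 between the white walls. Next I push.

Run:
```python
from h import *
print(env.movel(W(-.17,0,.047),0.05,stop_force=12));st()
print(env.movel(W(-.045,0,.047),0.06,stop_force=12));st("most")
snap("wrist","w2");snap("side","s2")
```

```text
False
 4.56 stage [-0.1697 -0.    ] ztip 0.047 F [-0.98  1.36] -0.5 op -0.0003
False
most 6.79 stage [-0.0451  0.    ] ztip 0.047 F [-1.63  0.06] -1.39 op 0.0
```

View pics/w2.png

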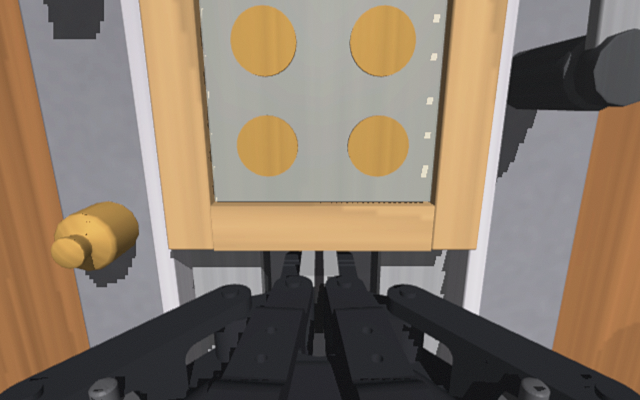

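The frame is still square, with its rear edge at row 249 and the fingers touching it. I'll do the last part slowly.

Run:
```python
from h import *
print(env.movel(W(-.012,0,.047),0.05,stop_force=12));st()
for x in(-.008,-.004,0.0,.003,.006):
    r=env.movel(W(x,0,.047),0.015,stop_force=10);st(str(r))
    if r:break
snap("wrist","w3");snap("side","s3")
i=cv2.imread("pics/s3.png");cv2.imwrite("pics/s3c.png",cv2.resize(i[165:295,215:405],None,fx=4,fy=4,interpolation=cv2.INTER_CUBIC))
```

```text
False
 7.7 stage [-0.0114 -0.0002] ztip 0.0472 F [ 0.66 -0.48] -0.96 op 0.0001
False 8.12 stage [-0.0086 -0.0001] ztip 0.0471 F [-3.59  0.38] 1.04 op 0.0002
False 8.53 stage [-0.0044 -0.    ] ztip 0.047 F [-4.16  1.04] 2.08 op 0.0003
False 8.95 stage [0.0007 0.0001] ztip 0.0468 F [-1.24  0.07] -0.12 op -0.0002
False 9.3 stage [0.0031 0.0001] ztip 0.0469 F [-2.7   0.85] -1.14 op 0.0001
False 9.65 stage [ 0.0036 -0.    ] ztip 0.0469 F [-8.9   0.05] 0.05 op -0.0003
```

View pics/w3.png

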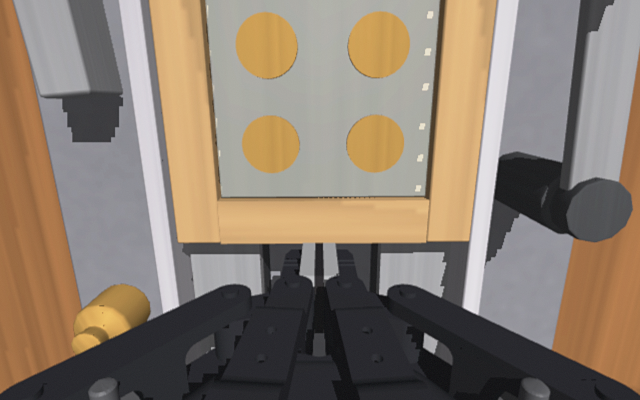

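View pics/s3c.png

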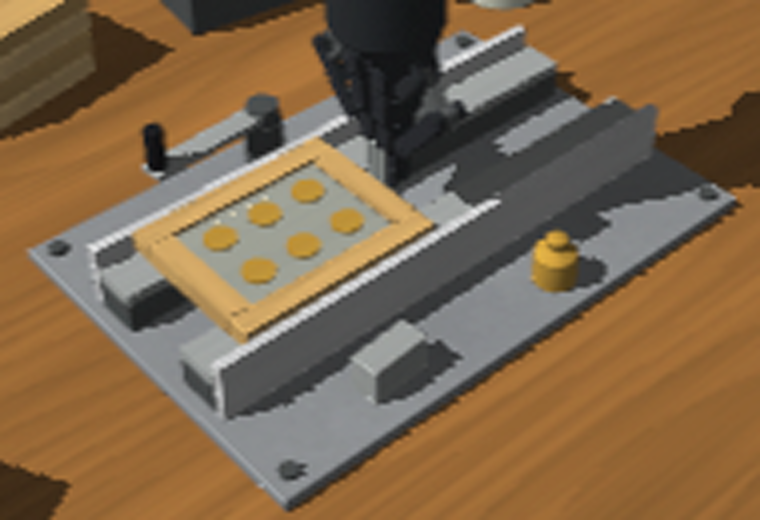

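The frame now looks dropped: the wrist view shows it smaller, and the force rose to 9 N at the stop. I'll back off, go up, and check its height with depth.

Run:
```python
from h import *
env.movel(W(-.02,0,.047),0.06)
env.movel(W(-.02,0,.15),0.2)
env.reach(W(.18,-.11,.15),quat(0));st()
i,d=snap("top","t4")
cv2.imwrite("pics/t4c.png",cv2.resize(i[130:245,230:390],None,fx=5,fy=5,interpolation=cv2.INTER_CUBIC))
i,d=snap("side","s4")
for sx in (.015,.155):
  for sy in(-.05,0,.05):
    for n,dd in (("side",d),("top",np.load("pics/t4.npy"))):
      p=C+RS@np.array([sx,sy]);u,v=proj(n,[p[0],p[1],.056]);z=np.median(dd[int(round(v))-1:int(round(v))+2,int(round(u))-1:int(round(u))+2])
      q=deproj(n,u,v,z);print(n,sx,sy,(q*1000).round(1))
```

```text
11.91 stage [ 0.1777 -0.1096] ztip 0.1489 F [-0.03  0.21] -0.2 op 0.0001
side 0.015 -0.05 [583.2  15.6  54.5]
top 0.015 -0.05 [582.2  16.9  53.3]
side 0.015 0 [533.1  15.9  54.4]
top 0.015 0 [431.2   2.7 685.9]
side 0.015 0.05 [495.7   4.6  39.3]
top 0.015 0.05 [401.2   2.1 718.3]
side 0.155 -0.05 [582.7 156.7  55.8]
top 0.155 -0.05 [463.4  79.3 657.7]
side 0.155 0 [532.9 157.   55.7]
top 0.155 0 [435.7  79.  661. ]
side 0.155 0.05 [484.  156.6  54.3]
top 0.155 0.05 [482.4 157.2  57.8]
```

View pics/t4c.png

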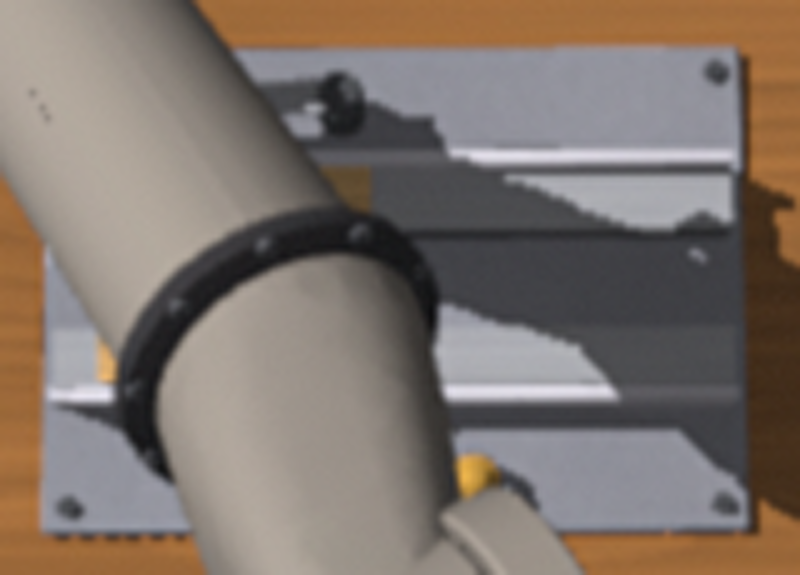

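View pics/s4.png

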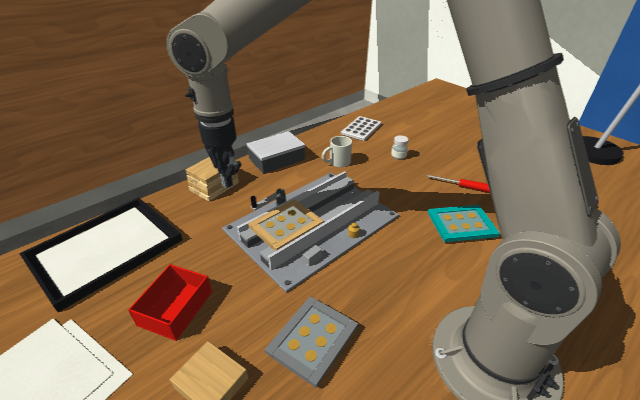

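The frame top reads about 55 mm at both ends (56 expected when seated, 64 if not), so it is seated and level. Now the keeper.

```bash
cat >> h.py <<'E'
PIV=np.array([.030,-.100])
def K(th,r,z=.074):
    p=PIV+.09*np.array([np.sin(th),np.cos(th)])+r*np.array([np.cos(th),-np.sin(th)])
    return W(p[0],p[1],z)
E
python3 - <<'E'
from h import *
for th in(1.5,.75,0):
    for k in (0,1):
        j=kin.inverse_kinematics(K(th,.035),quat(k,-th));print(th,k,None if j is None else np.round(j,2))
p=K(1.47,.038,.15)
env.reach(p,quat(0,-1.47));st("above")
snap("side","s5a")
env.movel(K(1.47,.038),0.1);st("down")
print(env.get_state()["qpos"].round(2))
snap("side","s5");snap("wrist","w5")
i=cv2.imread("pics/s5.png");cv2.imwrite("pics/s5c.png",cv2.resize(i[145:275,205:395],None,fx=4,fy=4,interpolation=cv2.INTER_CUBIC))
E
```

```text
1.5 0 [-0.24  0.64 -0.05  1.68  0.04  0.83 -1.82]
1.5 1 [ 0.22  0.76 -0.73  1.64  0.59  0.98  0.91]
0.75 0 [-0.12  0.56 -0.24  1.84  0.18  0.76 -1.21]
0.75 1 [ 0.35  0.73 -0.91  1.81  0.7   0.96  1.51]
0 0 [ 0.08  0.5  -0.4   1.97  0.29  0.72 -0.5 ]
0 1 [-1.06  0.94  1.26  2.04 -1.08  1.06 -2.4 ]
above 13.12 stage [ 0.123  -0.1286] ztip 0.1502 F [ 0.52 -0.11] 0.92 op -0.0002
down 14.07 stage [ 0.1235 -0.1292] ztip 0.0746 F [-0.69  0.77] 0.19 op 0.0001
[-0.23  0.64 -0.07  1.67  0.05  0.83 -1.8 ]
```

View pics/s5c.png

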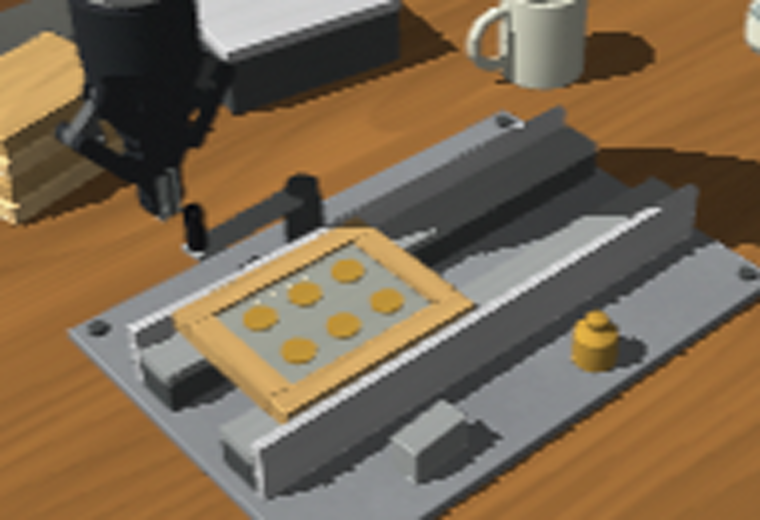

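View pics/w5.png

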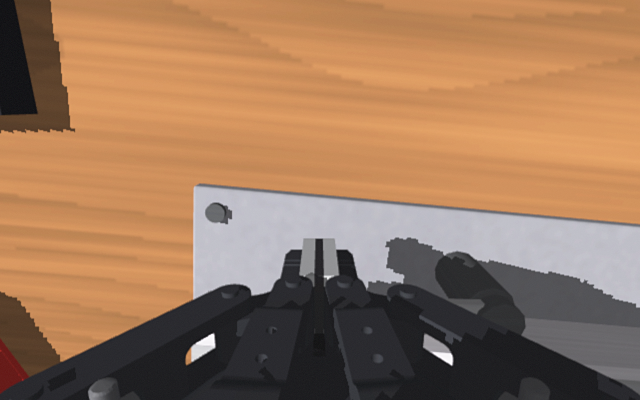

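The crop shows the frame down between the walls and level, and the fingers (160,195) just behind the stud (195,228), on its outer side. Next I sweep the stud round.

Run:
```python
from h import *
def mv(th,r,v,f=12):
    hit=env.movel(K(th,r),v,quat(0,-th),stop_force=f);st(f"th={th:.2f} {hit}");return hit
ok=mv(1.47,.019,.05)
if not ok:
    for th in np.arange(1.3,.1,-.2):
        if mv(th,.019,.06):break
snap("side","s6")
i=cv2.imread("pics/s6.png");cv2.imwrite("pics/s6c.png",cv2.resize(i[145:275,205:395],None,fx=4,fy=4,interpolation=cv2.INTER_CUBIC))
```

```text
th=1.47 False 14.71 stage [ 0.1214 -0.1096] ztip 0.0742 F [-1.15 -0.38] -0.05 op -0.0001
th=1.30 False 15.12 stage [ 0.1217 -0.0945] ztip 0.074 F [-0.73 -1.01] -0.57 op -0.0001
th=1.10 False 15.57 stage [ 0.1188 -0.0765] ztip 0.0741 F [-0.33 -0.3 ] 0.46 op 0.0
th=0.90 False 16.03 stage [ 0.1123 -0.0594] ztip 0.0741 F [-1.36 -0.65] -0.09 op -0.0
th=0.70 False 16.49 stage [ 0.1026 -0.0438] ztip 0.0741 F [ 0.55 -0.2 ] -0.63 op 0.0003
th=0.50 False 16.95 stage [ 0.0901 -0.0305] ztip 0.0741 F [-0.36 -0.45] 0.81 op -0.0001
th=0.30 False 17.41 stage [ 0.0751 -0.02  ] ztip 0.0741 F [ 0.94 -0.67] 0.24 op 0.0
```

View pics/s6c.png

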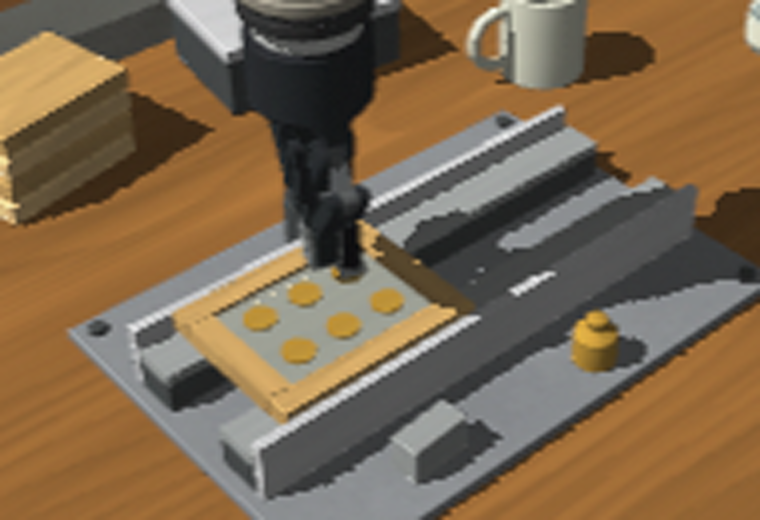

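Run:
```python
from h import *
def mv(th,r,v,f=9):
    hit=env.movel(K(th,r),v,quat(0,-th),stop_force=f);st(f"th={th:.2f} {r} {hit}");return hit
if not mv(.1,.019,.05) :
    for r in (.023,.019,.015,.011,.007):
        if mv(0,r,.02,6):break
snap("wrist","w7")
```

```text
th=0.10 0.019 False 17.98 stage [ 0.0582 -0.0125] ztip 0.074 F [0.4  0.12] 0.57 op -0.0001
th=0.00 0.023 False 18.4 stage [ 0.0533 -0.0101] ztip 0.074 F [0.21 0.68] -0.31 op 0.0002
th=0.00 0.019 False 18.75 stage [ 0.0492 -0.0098] ztip 0.0739 F [2.1 1. ] 0.81 op 0.0001
th=0.00 0.015 True 18.96 stage [ 0.0491 -0.0095] ztip 0.0738 F [ 1.81 -0.82] 0.58 op -0.0001
```

View pics/w7.png

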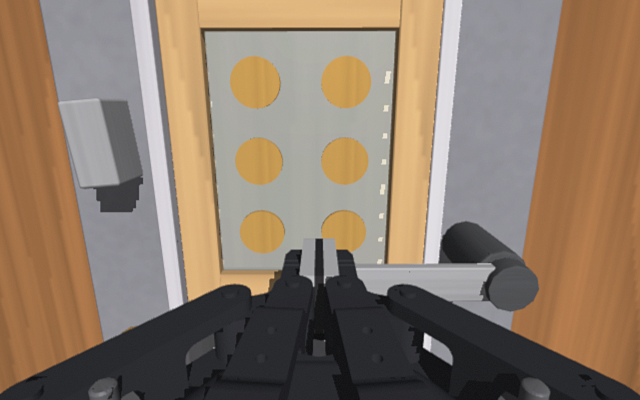

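The keeper arm now lies across the rear of the frame (row 280). I'll press once more to confirm it is against the stop.

Run:
```python
from h import *
for r in (.017,.015,.013,.011):
    h=env.movel(K(0,r),.015,quat(0),stop_force=8);st(f"{r} {h}")
    if h:break
env.dwell(.3);st("held")
env.movel(K(0,.05),.06)
env.movel(K(0,.05,.17),.2)
env.reach(W(-.16,-.02,.25),quat(0))
env.reach([0.295,-0.607,0.30],quat(0)) if kin.inverse_kinematics([0.295,-0.607,0.30],quat(0)) is not None else print("noik")
st("away")
i,d=snap("top","t8");cv2.imwrite("pics/t8c.png",cv2.resize(i[130:245,230:390],None,fx=5,fy=5,interpolation=cv2.INTER_CUBIC))
i,d=snap("side","s8");cv2.imwrite("pics/s8c.png",cv2.resize(i[165:295,215:405],None,fx=4,fy=4,interpolation=cv2.INTER_CUBIC))
```

```text
0.017 True 19.23 stage [ 0.0491 -0.0093] ztip 0.0735 F [ 1.27 -0.2 ] 0.92 op 0.0
held 19.52 stage [ 0.0491 -0.0092] ztip 0.0734 F [ 0.56 -0.53] 0.05 op -0.0002
away 23.68 stage [-0.6095  0.2309] ztip 0.2275 F [0.13 0.05] 0.08 op -0.0001
```

View pics/t8c.png

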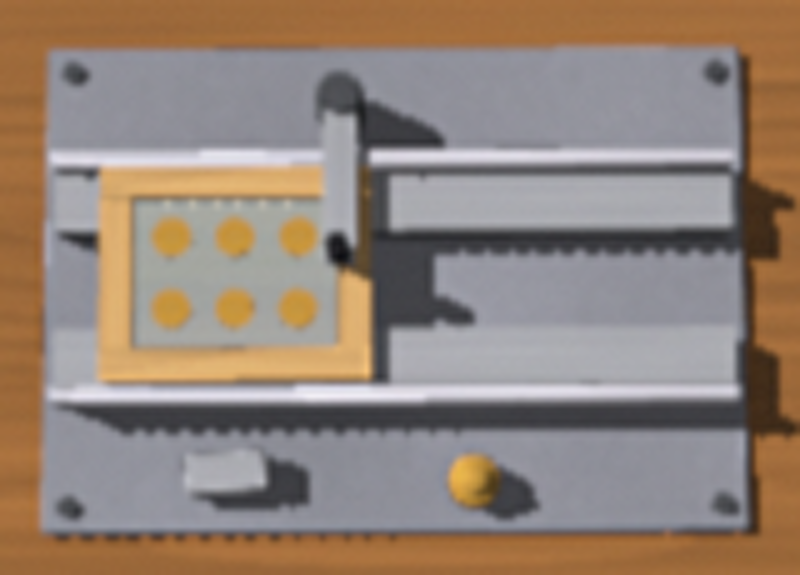

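View pics/s8c.png

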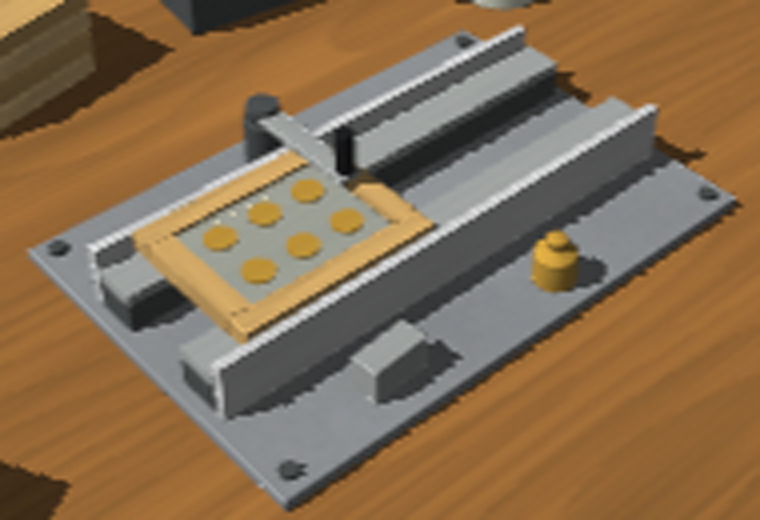

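View pics/t8.png

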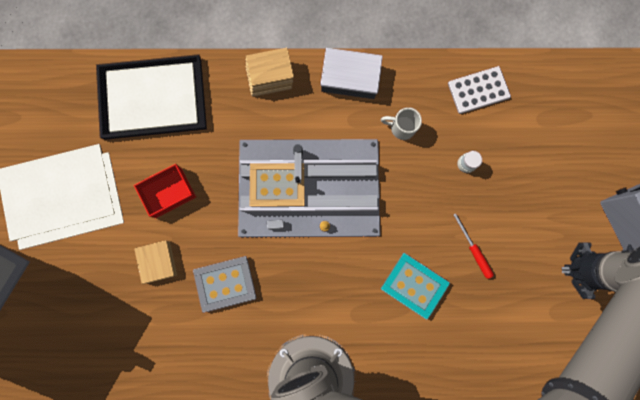

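The frame is seated, the arm lies straight across its rear, and the bystanders look unmoved. Now a numeric check of angle, height and seat position.

Run:
```python
from h import *
P=lambda u,v,z:S(ray("top",230+(u+.5)/5-.5,130+(v+.5)/5-.5,z)).round(4)
print("frame",[P(u,v,.056) for u,v in((102,170),(372,170),(371,381),(99,381))])
print("arm mid edges",P(325,150,.066),P(358,150,.066),P(328,225,.066),P(357,225,.066),"stud top",P(336,243,.098),"post",P(339,92,.07))
for n,f in(("top","t8"),("side","s8")):
  d=np.load(f"pics/{f}.npy")
  for sx,sy in((.022,.05),(.022,.025),(.155,-.05),(.155,.05),(.08,0)):
    p=C+RS@np.array([sx,sy]);u,v=proj(n,[*p,.056]);z=np.median(d[int(round(v))-1:int(round(v))+2,int(round(u))-1:int(round(u))+2])
    print(n,sx,sy,(deproj(n,u,v,z)[2]*1000).round(1),end="; ")
a=cv2.imread("pics/top0.png").astype(int);b=cv2.imread("pics/t8.png").astype(int)
m=np.abs(a-b).max(2)>40;m[:,540:]=0;ys,xs=np.where(m[:250]);print("changed",xs.min(),xs.max(),ys.min(),ys.max())
```

```text
frame [array([ 0.1622, -0.0584]), array([ 0.0125, -0.0583]), array([0.013 , 0.0596]), array([0.1621, 0.0593])]
arm mid edges [ 0.0382 -0.0675] [ 0.0201 -0.0675] [ 0.0364 -0.0256] [ 0.0205 -0.0256] stud top [ 0.0308 -0.01  ] post [ 0.0305 -0.0993]
top 0.022 0.05 55.4; top 0.022 0.025 55.0; top 0.155 -0.05 55.7; top 0.155 0.05 53.0; top 0.08 0 52.1; side 0.022 0.05 55.9; side 0.022 0.025 56.1; side 0.155 -0.05 56.2; side 0.155 0.05 54.9; side 0.08 0 52.6; changed 249 383 146 207
```

Run:
```python
from h import *
job.job_done()
```

```text
the job is handed in; nothing more can be done
```

The job is done and handed in after about 24 s of robot time. I pushed the wooden frame along the rails with closed fingertips until it dropped into the notches and stalled against their far walls, at about 9 N. I then swept the keeper stud round until the arm met its stop, and moved the robot away.

- **Frame:** its top reads 53–56 mm at the four corner areas measured, against 56 expected when seated and 64 if not dropped. The rear face is at stage x ≈ 12.5–13 mm, at the far end of the allowed 7–13 mm, and the frame is square.
- **Keeper:** the stud top is at stage (31, -10) mm, against (30, -10) expected, so the angle is about 0. A second press of 8 N did not move it.
- **Bystanders:** the before and after top pictures differ only around the frame and keeper. That comparison covered the upper part of the picture, so I checked the lower part (spare board and grey and turquoise look-alikes) only by eye.

**Readings that disagreed:** one depth reading at the rear corner fell on the rail, because the ray just grazed the frame's edge. The final measurements there were good.

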